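# Unlock the sandwich press and flip its lid open

## Task

The sandwich press is shut and its lid is locked. With your fingertips, push the upright lock tab on the lid's front edge all the way to the left (as you stand facing the handle), then push the lid up by its handle bar and on over past upright, until it leans back and stays open by itself, and come away from it. Work gently by pushing only: do not grip, lift or shove the press, do not fling or drop the lid, and leave the things standing around it where they are.

Things in the scene. Friction and masses are not known exactly. Their poses are not given: they have to be found in the camera images.
- press: Compact sandwich press, loose on four rubber feet, 2.5 kg: black base, steel lid, black handle bar in front. Base and lid 130 mm deep (x), 150 mm wide (y); shut, the lid's top is 86 mm above the worktop. Origin: centre of the underside. Axes: x from the handle (front, turned to the robot's left front) to the hinge (back), y to the left as seen facing the handle, z up.
- press_bar (a point): Middle of the handle bar: round, 18 mm thick, 106 mm long along the press's y, 45 mm in front of the lid on two 13 mm side arms 48 mm left and right of the middle. The loop between bar and lid is open, and so is all below the bar down to the worktop. Shut: x = -110 mm, z = 70 mm of the press. Moves with the lid, 180 mm from the hinge line.
- press_hinge (a point): Middle of the lid's hinge line at the back of the press (x = 70 mm, z = 62 mm of the press). The hinge runs along the press's y; fixed to the base.
- press_lid (a joint): Lid angle, rad: 0 shut, grows as the bar goes up and back, stop at 1.87 (leaning back past upright). The lid weighs about 0.5 kg, with light damping: let go below about 1.45 it falls shut, beyond 1.5 it falls back onto its stop. Lifting at the bar takes about 2.5 N. While locked it rises only about 0.015 rad, then the hook catches.
- lock_tab (a point): Centre of the lock's upright black thumb tab on the lid's front edge, 64 mm in front of the press's middle: 18 mm (x) by 14 mm (y) by 26 mm tall; shut, it spans 85 to 111 mm above the worktop, higher than all else on the press. Slides along the press's y. Its flat steel hook, 12 mm wide, hangs down the press's front (83 mm from the middle) under a catch on the base.
- press_lock (a joint): Slide of the lock, m: 0 locked, grows as the tab is pushed towards the press's +y (left as seen facing the handle), end stop at 0.018 = fully unlocked; the hook is clear of its catch from about 0.012. It moves against about 1.2 N of friction and stays where it is left.
- mug: Bystander, loose, must stay where it is: dotted white mug, 82 x 114 x 91 mm. Origin: centre of its underside.
- tub: Bystander, loose, must stay where it is: small square clear food tub with a flat lid, 84 x 84 x 51 mm. Origin: centre of its underside.
- bowl: Bystander, loose, must stay where it is: white bowl, 115 mm across, 53 mm tall. Origin: centre of its underside.
- egg_timer: Bystander, loose, must stay where it is: round kitchen timer with a dial on top, 64 mm across, 55 mm tall. Origin: centre of its underside.
- teaspoon: Bystander, loose, must stay where it is: metal teaspoon, 139 mm long, 10 mm high. Origin: centre of its underside.
- spice_jar: Bystander, loose, must stay where it is: small spice jar, 45 mm across, 106 mm tall. Origin: centre of its underside.

How it is judged:
On the way, in this order (a step that is already met when the one before it is completed fails the run):
1. the lock tab is pushed across to the unlocked end while the lid is still shut (value of joint press_lock above 0.014 m and value of joint press_lid below 0.06 rad), for 0.1 s.
2. the lid is swung up past upright (value of joint press_lid above 1.6 rad), for 0.1 s.
At the end, for the whole second after the job is handed in: The lid leans back past upright at its stop (joint above 1.75 rad) and is at rest, the lock is still unlocked (above 12 mm), the press stands level within 30 mm of where it stood, and every bystander is within 30 mm of its place (value of joint press_lid above 1.75 rad and velocity of joint press_lid between -0.1 and 0.1 rad/s and value of joint press_lock above 0.012 m and distance of press from where it was at the start of the episode below 0.03 m and angle between press's own z axis and vertical below 0.05 rad and linear speed of press below 0.02 m/s and not (distance of mug from where it was at the start of the episode above 0.03 m) and not (distance of tub from where it was at the start of the episode above 0.03 m) and not (distance of bowl from where it was at the start of the episode above 0.03 m) and not (distance of egg_timer from where it was at the start of the episode above 0.03 m) and not (distance of teaspoon from where it was at the start of the episode above 0.03 m) and not (distance of spice_jar from where it was at the start of the episode above 0.03 m)); the robot touches nothing.
It fails at once if a thing standing around was moved by more than 30 mm (distance of any of mug, tub, bowl, egg_timer, teaspoon, spice_jar from where it was at the start of the episode above 0.03 m).
It fails at once if the press was shoved by more than 30 mm, tipped or lifted (distance of press from where it was at the start of the episode above 0.03 m or angle between press's own z axis and vertical above 0.1 rad or height (world z) of press above 0.012 m).
It fails at once if the press was gripped or pushed hard (more than 35 N from the fingers) (contact force between the fingers and press above 35 N).
It fails at once if the lid was flung or dropped (faster than 6 rad/s) (velocity of joint press_lid above 6 rad/s or velocity of joint press_lid below -6 rad/s).
It also fails if it takes over 58 s, if anything falls off the work surface, if the arm or the gripper's body presses on something with over 40 N, if the wrist force passes 120 N, or if a joint passes its speed limit or range.

## Robot

A 7-joint arm with a two-finger parallel gripper is mounted at the origin on a cart in front of the work surface, level with it; the furniture and walls round the work are solid. World frame = base frame: x ahead of the robot, y to its left, z up, the work surface at z = 0. Lengths are in m, angles in rad, forces in N, time in s.
With the tool pointing down it reaches from about 0.4 to 0.9 m from the base axis. Payload 5.6 kg.
Tool frame: the origin (TCP) lies midway between the tips of the shut fingers; the grasp point (between the pads) lies 19 mm behind it; z points along the fingers, y is the line along which they close (so a half turn about z gives the same grasp; the last joint's range is limited). The gripper opens to 92 mm and grips with 3 to 60 N. Pads are 20 mm wide; open, the fingers measure 128 mm over their backs; the gripper's body (75 mm by 189 mm) begins 69 mm behind the grasp point.
Start: joints at [1.242, 0.468, -0.012, 1.603, 0.006, 1.071, -0.056], TCP at [0.183, -0.624, 0.215] pointing down, gripper open.
Joint ranges: [-2.53, 2.53], [-0.31, 2.02], [-1.57, 1.55], [0.28, 2.44], [-1.29, 4.43], [0.15, 1.84], [-2.92, 2.92]. Speed limits (rad/s): [2.57, 2.57, 3.14, 3.14, 3.14, 3.14, 3.14].

## Interface

Orientations are given as a 3x3 rotation matrix whose columns are the frame's x, y, z axes.
In Python, from station import env, effector, solver, viewer, workorder, search_frame, tip_of gives the robot as it stands. Calls block until the motion is done:
- env.reach(position, orientation): joint-space move of the TCP to a pose.
- env.movel(position, frame=None, rate=0.15): straight line of the TCP; frame=None keeps the orientation; rate is the mean speed in m/s.
- env.goto_joints(angles): joint-space move.
- effector.release() and effector.grasp(squeeze=None): open the fingers fully, or close them until they stop; squeeze is the grip in N (None keeps the last).
- env.pause(seconds).
- solver.inverse_kinematics(position, orientation): joint angles nearest the present ones, or None.
- env.sense(): the state.
- viewer.read_camera(name): name is "scene" or "top" or "wrist"; returns (picture, depth): 384x512x3 uint8, red, green, blue; 384x512 float32, m along the optical axis (not along the pixel's ray), 0 where there is no reading.
- viewer.camera_info(name): a dict with "intrinsics" (3x3 intrinsics, pixels), "dist_coeffs" ([k1, k2, p1, p2, k3] as OpenCV has them; the pictures are not rectified), "eye" and "rotation" of the camera in the world; the wrist camera has in their place "T_tool_cam" (4x4, takes a point from camera to tool coordinates, whose origin is the TCP and whose axes are the flange's). Camera axes: x right, y up, looking along -z (the intrinsics and any distortion apply to the point x, -y, -z); pixel columns grow to the right and rows downward; lengths in m; the calibration is good to about 2 mm. A picture is of the moment at which its call begins: read the wrist's pose just before it. camera_info takes no time and is no camera call.
A pose or a line that the arm cannot do raises env.PlanningError and nothing moves.
- workorder.finish_job(): hands the job in; it is judged then, once.
Trained networks look in the newest picture that a camera, given by its name, has taken for a name from the list of things; names that differ only in an ending like _2 or _b are one class to them, and where a whole thing is asked for, a point or a joint stands for the part that bears it (a point fixed in the world has none). Each returns a list of dicts, best first, with "score" (0 to 1); they miss things now and then, are a little off and sometimes report something else, mostly with a low value. They report only what shows in the picture. A call takes as long as a camera call.
- search_frame(camera, name): "at" ([x, y, z] in m, in world coordinates, good to about 4 mm: the middle of the surface that is visible of it).
- tip_of(camera, name): "at" ([x, y, z] in m, in world coordinates, good to about 4 mm: a listed point, or the origin of a listed thing).
The state is a dict: "t": time; "joint_positions": joint angles; "joint_velocities": joint speeds; "tau": joint torques, N m; "ee_pos": TCP position; "tcp_rot": TCP orientation; "wrist_force": force on the tool from outside, world axes, zero at the start; "moment": the same for the moment, N m; "gripper_width": finger opening in m; "grasp_force": force on a finger pad.
Only numpy, scipy, OpenCV 4.12 (cv2) and the standard library are available. Lean on these libraries where they do the work, as an engineer would, in place of code of your own. Each camera call takes 0.05 s, during which the arm holds its last target. There are 200 camera calls.

## Working session

There is one attempt and no reset: what is moved stays moved. The work goes in short steps, each a Python script; the robot and the scene stay as the last script left them, time stands still between calls to the robot, and variables do not carry over. Pictures are saved under pics/ and viewed, at most 10 in all, crops included, and the job is handed in when it is done.

```bash
ls; mkdir -p pics
python3 - <<'E'
from station import *
import cv2,numpy as np
for c in ("scene","top"):
    p,d=viewer.read_camera(c); cv2.imwrite(f"pics/{c}0.png",p[:,:,::-1])
    for n in ["press","press_bar","press_hinge","lock_tab","mug","tub","bowl","egg_timer","teaspoon","spice_jar"]:
        r=tip_of(c,n); print(c,n,[(np.round(q["at"],3).tolist(),round(q["score"],2)) for q in r[:2]])
print(env.sense()["t"])
E
```

```text
pics
scene press [([0.514, -0.142, -0.0], 0.82)]
scene press_bar [([0.452, -0.051, 0.071], 0.59)]
scene press_hinge []
scene lock_tab [([0.477, -0.087, 0.102], 0.41)]
scene mug [([0.676, -0.112, -0.004], 0.94)]
scene tub [([0.414, -0.292, -0.004], 0.68)]
scene bowl [([0.529, 0.249, 0.0], 0.61), ([0.415, -0.29, -0.003], 0.47)]
scene egg_timer [([0.503, 0.367, -0.003], 0.61)]
scene teaspoon [([0.517, -0.145, -0.003], 0.27)]
scene spice_jar [([0.724, -0.337, -0.001], 0.72)]
top press [([0.513, -0.15, 0.001], 0.75)]
top press_bar [([0.452, -0.054, 0.064], 0.81)]
top press_hinge [([0.556, -0.201, 0.061], 0.81)]
top lock_tab [([0.482, -0.093, 0.098], 0.47)]
top mug [([0.682, -0.117, -0.001], 0.85)]
top tub [([0.414, -0.29, -0.004], 0.75), ([0.525, 0.248, 0.001], 0.35)]
top bowl [([0.526, 0.251, -0.001], 0.95)]
top egg_timer [([0.5, 0.367, 0.002], 0.8), ([0.482, -0.09, 0.099], 0.41)]
top teaspoon [([0.553, -0.204, 0.063], 0.55), ([0.428, 0.266, 0.002], 0.48)]
top spice_jar [([0.725, -0.333, 0.004], 0.74)]
1.1
```

View pics/scene0.png

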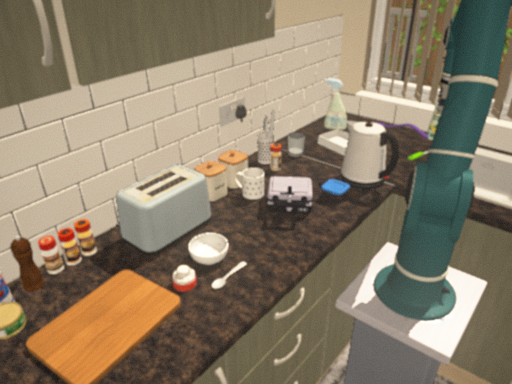

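View pics/top0.png

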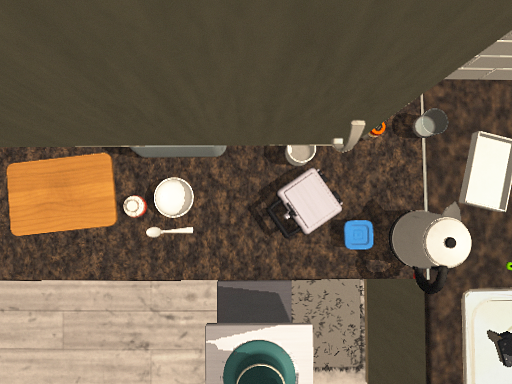

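The scene view shows the press at about (290,192) px with its handle to the lower left. The top view shows the press at (308,202), tab (290,213), bar (275,220), mug (300,153) and tub (358,234). A kettle stands at (420,240), and an overhanging cabinet covers everything above row 145. The network poses agree on an origin near (0.5145,-0.144) and a yaw of about -55°.

```bash
cat > h.py <<'E'
from station import *
import cv2,numpy as np
O=np.array([.5145,-.144,0]); yaw=np.radians(-54.9)
px=np.array([np.cos(yaw),np.sin(yaw),0]); py=np.array([-px[1],px[0],0]); pz=np.array([0,0,1.])
def P(x,y,z): return O+x*px+y*py+z*pz
def Rdown(s=1):
    x=s*py; z=-pz; return np.c_[x,np.cross(z,x),z]
def Rtilt(T,s=1,a=0):   # T: degrees below horizontal; a: azimuth offset (deg)
    c,n=np.cos(np.radians(a)),np.sin(np.radians(a)); f=c*px+n*py; l=-n*px+c*py
    t=np.radians(T); z=np.cos(t)*f-np.sin(t)*pz; y=s*l; return np.c_[np.cross(y,z),y,z]
def bar(th):
    b=np.pi-np.arctan2(.008,.18)-th; r=np.hypot(.18,.008); return P(.07+r*np.cos(b),0,.062+r*np.sin(b))
def tip(th,T,s=1,a=0,off=.019,past=.018): # TCP so that bar rests on the finger's upper side, tip 'past' beyond it
    R=Rtilt(T,s,a); f=R[:,2]; up=np.cross(f,R[:,1]*s); up=up if up[2]>0 else -up
    return bar(th)-off*up+past*f, R
E
python3 - <<'E'
from h import *
p,d=viewer.read_camera("top"); i=viewer.camera_info("top"); K=np.array(i["intrinsics"])
def w(c,r):
    u=cv2.undistortPoints(np.array([[[c,r]]],float),K,np.array(i["dist_coeffs"]))[0,0]; z=d[r,c]
    return np.round(np.array(i["rotation"])@np.array([u[0]*z,-u[1]*z,-z])+i["eye"],3)
for q in [(300,140),(300,100),(200,140),(355,128),(420,240),(450,242),(400,235),(428,275)]: print(q,w(*q))
for s in (1,-1):
    for z in (.097,.2): print("down",s,z,solver.inverse_kinematics(P(-.068,-.03,z),Rdown(s)))
    for a in (0,25):
      for T in (30,45,60):
        print(s,a,T,["-" if solver.inverse_kinematics(*tip(t,T,s,a)) is None else np.round(solver.inverse_kinematics(*tip(t,T,s,a)),1).tolist() for t in (-.1,.8,1.65)])
E
```

```text
(300, 140) [ 0.591 -0.053  0.616]
(300, 100) [ 0.592 -0.024  0.853]
(200, 140) [0.591 0.109 0.62 ]
(355, 128) [ 0.581 -0.107  0.758]
(420, 240) [ 0.406 -0.41   0.199]
(450, 242) [ 0.402 -0.47   0.238]
(400, 235) [ 0.415 -0.398  0.086]
(428, 275) [ 0.29  -0.513 -0.004]
down 1 0.097 [ 0.50871728  0.37013003 -0.40957258  2.12075529  0.22779622  0.69172264
 -1.0107153 ]
down 1 0.2 [ 0.5840853   0.21047787 -0.47528534  2.03365183  0.12011715  0.92369683
 -0.91300301]
1 0 30 [[0.1, 1.1, -0.8, 2.4, 1.8, 1.7, -1.5], [0.4, 0.7, -1.0, 2.4, 1.7, 1.5, -1.1], [0.3, 0.4, -0.5, 2.3, 1.8, 1.0, -0.9]]
1 0 45 [[0.2, 0.8, -0.8, 2.4, 1.7, 1.3, -1.4], [0.4, 0.4, -0.8, 2.3, 1.4, 1.0, -0.9], [0.5, 0.3, -0.6, 2.2, 1.4, 0.8, -0.5]]
1 0 60 [[0.1, 0.5, -0.4, 2.4, 1.5, 0.7, -1.1], [0.6, 0.3, -0.8, 2.2, 1.1, 0.8, -0.4], [0.7, 0.3, -0.6, 2.0, 0.9, 0.7, -0.0]]
1 25 30 ['-', '-', [0.6, 0.3, -0.5, 2.4, 2.5, 0.7, -1.1]]
1 25 45 ['-', '-', [0.6, 0.2, -0.5, 2.3, 1.9, 0.3, -0.5]]
1 25 60 ['-', [1.1, 0.3, -1.2, 2.3, 1.2, 0.6, -0.0], [0.8, 0.2, -0.6, 2.1, 0.7, 0.4, 0.7]]
down -1 0.097 [ 1.14910831  0.81294744 -1.32232759  2.08833049  0.94482186  1.05262949
  1.51467506]
down -1 0.2 [ 1.2021494   0.50341971 -1.29613269  2.00501201  0.56062662  1.06190609
  1.82915737]
-1 0 30 [[-0.4, 0.8, -0.2, 2.4, 1.6, 1.2, 1.5], [-0.5, 0.4, -0.0, 2.4, 1.5, 1.0, 1.9], [-0.8, 0.5, 0.9, 2.3, 1.8, 0.5, 2.0]]
-1 0 45 [[-0.5, 0.6, -0.0, 2.4, 1.6, 0.8, 1.7], [0.8, 0.7, -1.3, 2.3, 1.6, 1.4, 2.3], [-1.1, 0.6, 1.4, 2.2, -0.2, 0.2, -2.2]]
-1 0 60 [[0.3, 0.6, -0.7, 2.4, 1.5, 0.9, 2.1], [-1.3, 0.5, 1.4, 2.3, -0.0, 0.4, -2.5], [-0.9, 0.6, 1.4, 2.1, -0.5, 0.5, -1.9]]
-1 25 30 ['-', '-', '-']
-1 25 45 ['-', '-', [-0.2, 0.2, 0.4, 2.3, 2.1, 0.2, 2.4]]
-1 25 60 ['-', [-0.9, 0.1, 0.9, 2.4, 0.8, 0.3, -2.8], [0.5, 0.2, -0.3, 2.1, 0.6, 0.4, -2.3]]
```

Run:
```python
from h import *
effector.grasp(5)
s=env.sense(); env.movel(np.array(s["ee_pos"])+[0,0,.17],rate=.3)
env.reach(P(-.07,-.04,.26),Rdown(1))
s=env.sense(); print(s["t"],s["ee_pos"],s["wrist_force"],s["gripper_width"])
p,d=viewer.read_camera("wrist"); cv2.imwrite("pics/w1.png",p[:,:,::-1])
for n in ["press","press_bar","press_hinge","lock_tab"]:
    r=tip_of("wrist",n); print(n,[(np.round(q["at"],3).tolist(),round(q["score"],2)) for q in r[:2]])
print(P(-.064,0,.098),P(-.11,0,.07),P(.07,0,.062))
```

```text
5.3167 [ 0.44172248 -0.11082467  0.26013598] [-0.41202562  0.30191371  0.36809308] 0.0007891086540966652
press [([0.513, -0.144, -0.002], 0.86)]
press_bar [([0.451, -0.049, 0.07], 0.58)]
press_hinge [([0.553, -0.2, 0.062], 0.67)]
lock_tab [([0.482, -0.091, 0.096], 0.84)]
[ 0.47769966 -0.09163842  0.098     ] [ 0.45124942 -0.05400353  0.07      ] [ 0.55475037 -0.20127048  0.062     ]
```

View pics/w1.png

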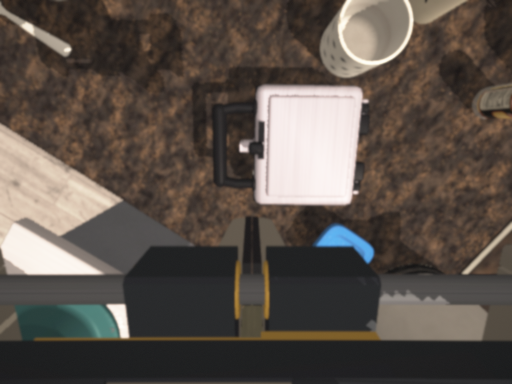

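The wrist view shows the press square to the tool: lid columns 255-362, tab at about (258,148), bar at column 220 and fingertips near (250,235). The estimate is confirmed, so I'll push the tab.

Run:
```python
from h import *
env.movel(P(-.068,-.04,.097),Rdown(1),rate=.12)
env.pause(.3); f0=np.array(env.sense()["wrist_force"])
y=-.028
while y<.012:
    env.movel(P(-.068,y,.097),rate=.04); env.pause(.05)
    s=env.sense(); e=np.array(s["ee_pos"])-O; f=np.array(s["wrist_force"])-f0
    print(round(y,3),round(e@py,4),"F y,x,z",np.round([f@py,f@px,f[2]],2))
    if abs(f@py)>6: break
    y+=.002
print(s["t"])
p,d=viewer.read_camera("wrist"); cv2.imwrite("pics/w2.png",p[100:300,150:420,::-1])
for n in ["press","press_bar","lock_tab"]:
    r=tip_of("wrist",n); print(n,[(np.round(q["at"],3).tolist(),np.round([(q["at"]-O)@px,(q["at"]-O)@py],3),round(q["score"],2)) for q in r[:2]])
```

```text
-0.028 -0.028 F y,x,z [ 0.2   0.16 -0.91]
-0.026 -0.026 F y,x,z [-1.05 -0.32  0.9 ]
-0.024 -0.024 F y,x,z [-0.05 -0.52 -0.41]
-0.022 -0.022 F y,x,z [-0.11  0.09 -0.26]
-0.02 -0.0199 F y,x,z [-0.52 -0.18 -0.04]
-0.018 -0.0179 F y,x,z [0.48 0.34 0.28]
-0.016 -0.0159 F y,x,z [ 0.2  -0.5   0.42]
-0.014 -0.014 F y,x,z [-1.2  -0.39 -0.09]
-0.012 -0.0119 F y,x,z [-0.29 -0.7  -0.65]
-0.01 -0.0098 F y,x,z [-0.36  0.14  0.16]
-0.008 -0.0078 F y,x,z [-0.95 -0.4  -1.29]
-0.006 -0.0058 F y,x,z [-1.28 -0.03 -0.71]
-0.004 -0.0038 F y,x,z [-1.01 -0.07  0.31]
-0.002 -0.0018 F y,x,z [-1.04 -0.26 -0.95]
0.0 0.0002 F y,x,z [-1.06  0.46 -0.28]
0.002 0.0016 F y,x,z [-3.46 -0.43  0.74]
0.004 0.0019 F y,x,z [-7.06  0.6   4.53]
12.675
press [([0.511, -0.142, -0.002], array([-0.004, -0.002]), 0.57)]
press_bar [([0.452, -0.053, 0.068], array([-0.111,  0.001]), 0.6)]
lock_tab [([0.497, -0.08, 0.095], array([-0.062,  0.023]), 0.58)]
```

The tab travelled about 18 mm and met the end stop, so it is unlocked. Next I back off and go for the bar.

Run:
```python
from h import *
s=env.sense(); e=np.array(s["ee_pos"])
env.movel(e-.012*py,rate=.08); env.movel(e-.012*py+[0,0,.12],rate=.2)
for T in (40,45,50,55):
  for a in (0,-15,-30):
    p,R=tip(0,T,1,a); up=np.cross(R[:,2],R[:,1]); up*=np.sign(up[2]); out=[]
    for b,c in ((.1,.1),(.1,.02),(.06,.012),(.03,.012),(0,.012),(0,0)):
        q=solver.inverse_kinematics(p-b*R[:,2]-c*up,R); out.append("-" if q is None else round(q[3],2))
    # straight from front: horizontal approach high, then
    q=solver.inverse_kinematics(P(-.2,0,.2),R)
    print(T,a,out,None if q is None else np.round(q,2))
```

```text
40 0 [np.float64(2.39), np.float64(2.42), np.float64(2.43), np.float64(2.43), np.float64(2.42), np.float64(2.42)] [-0.08  0.3  -0.81  2.38  1.12  1.27 -1.06]
40 -15 [np.float64(2.18), np.float64(2.23), np.float64(2.25), np.float64(2.26), np.float64(2.27), np.float64(2.27)] [-0.1   0.39 -0.76  2.24  0.99  1.41 -1.14]
40 -30 [np.float64(1.97), np.float64(2.04), np.float64(2.08), np.float64(2.1), np.float64(2.12), np.float64(2.13)] [-0.1   0.47 -0.71  2.11  0.87  1.52 -1.22]
45 0 [np.float64(2.41), np.float64(2.42), np.float64(2.43), np.float64(2.42), np.float64(2.42), np.float64(2.42)] [ 0.    0.23 -0.82  2.36  1.06  1.16 -0.94]
45 -15 [np.float64(2.2), np.float64(2.24), np.float64(2.26), np.float64(2.27), np.float64(2.28), np.float64(2.28)] [-0.04  0.33 -0.77  2.24  0.95  1.32 -1.05]
45 -30 [np.float64(2.0), np.float64(2.06), np.float64(2.1), np.float64(2.12), np.float64(2.14), np.float64(2.14)] [-0.05  0.41 -0.72  2.12  0.84  1.44 -1.16]
50 0 [np.float64(2.41), np.float64(2.41), np.float64(2.42), np.float64(2.42), np.float64(2.41), np.float64(2.41)] [ 0.08  0.17 -0.82  2.35  0.98  1.07 -0.8 ]
50 -15 [np.float64(2.22), np.float64(2.25), np.float64(2.27), np.float64(2.28), np.float64(2.28), np.float64(2.28)] [ 0.03  0.28 -0.78  2.24  0.89  1.23 -0.95]
50 -30 [np.float64(2.02), np.float64(2.08), np.float64(2.12), np.float64(2.14), np.float64(2.15), np.float64(2.16)] [ 0.01  0.36 -0.73  2.13  0.79  1.35 -1.08]
55 0 [np.float64(2.41), np.float64(2.4), np.float64(2.4), np.float64(2.4), np.float64(2.4), np.float64(2.39)] [ 0.16  0.13 -0.82  2.33  0.89  0.98 -0.66]
55 -15 [np.float64(2.23), np.float64(2.25), np.float64(2.27), np.float64(2.28), np.float64(2.28), np.float64(2.28)] [ 0.11  0.23 -0.79  2.23  0.82  1.15 -0.84]
55 -30 [np.float64(2.05), np.float64(2.1), np.float64(2.13), np.float64(2.15), np.float64(2.16), np.float64(2.17)] [ 0.08  0.31 -0.74  2.14  0.74  1.28 -1.  ]
```

```bash
cat >> h.py <<'E'
T,A=45,-12
def pose(th,back=0,below=0,T=T,past=.018):
    p,R=tip(th,T,1,A,past=past); up=np.cross(R[:,2],R[:,1]); up*=np.sign(up[2])
    return p-back*R[:,2]-below*up, R
E
python3 - <<'E'
from h import *
_,R=pose(0)
env.reach(P(-.2,0,.24),R)
for b,c in ((.1,.02),(0,.012)): env.movel(*pose(0,b,c),rate=.15)
env.pause(.3); f0=np.array(env.sense()["wrist_force"]); np.save("f0.npy",f0)
print(env.sense()["t"],env.sense()["ee_pos"],f0)
def st(k,p,R,rate):
    env.movel(p,R,rate=rate); s=env.sense(); f=np.array(s["wrist_force"])-f0
    print(k,"F x,y,z",np.round([f@px,f@py,f[2]],2)); return np.linalg.norm(f)
for c in (.006,.002,-.002):
    if st(c,*pose(0,0,c),.04)>9: break
else:
    for th in (.05,.1,.15,.2):
        if st(th,*pose(th),.05)>9: break
print(env.sense()["t"])
p,d=viewer.read_camera("scene"); cv2.imwrite("pics/s2.png",cv2.resize(p[120:260,180:400,::-1],None,fx=3,fy=3))
for n in ["press","press_bar","lock_tab"]:
    r=tip_of("scene",n); print(n,[(np.round([(q["at"]-O)@px,(q["at"]-O)@py,q["at"][2]],3).tolist(),round(q["score"],2)) for q in r[:1]])
E
```

```text
16.9167 [ 0.44785698 -0.04503002  0.0356939 ] [-0.38615538  0.72465241 -0.04479517]
0.006 F x,y,z [ 0.26  0.06 -0.04]
0.002 F x,y,z [1.09 0.28 0.29]
-0.002 F x,y,z [-3.78  0.83 -0.8 ]
0.05 F x,y,z [-3.5   0.75 -1.49]
0.1 F x,y,z [-5.64 -0.34 -0.49]
0.15 F x,y,z [-6.23  0.54 -0.94]
0.2 F x,y,z [-5.82 -0.68 -0.41]
19.0167
press [([-0.001, 0.0, -0.001], 0.76)]
press_bar [([0.06, -0.166, -0.004], 0.71)]
lock_tab []
```

View pics/s2.png

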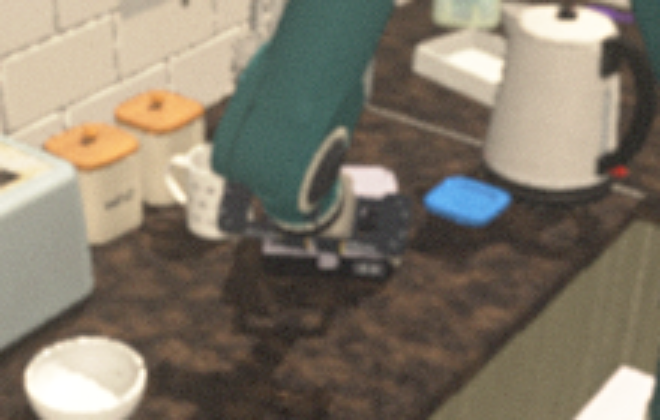

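The arm hides most of the press, with only a bit of lid showing at about (370,180) in the crop. I'll check through the wrist camera.

Run:
```python
from h import *
p,d=viewer.read_camera("wrist"); cv2.imwrite("pics/w3.png",p[:,:,::-1])
for n in ["press","press_bar","lock_tab","press_hinge"]:
    r=tip_of("wrist",n); print(n,[(np.round([(q["at"]-O)@px,(q["at"]-O)@py,q["at"][2]],3).tolist(),round(q["score"],2)) for q in r[:1]])
b=bar(.2)-O;print(b@px,b[2])
```

```text
press [([-0.004, -0.002, 0.001], 0.66)]
press_bar []
lock_tab []
press_hinge []
-0.10482262936506298 0.105601012165841
```

View pics/w3.png

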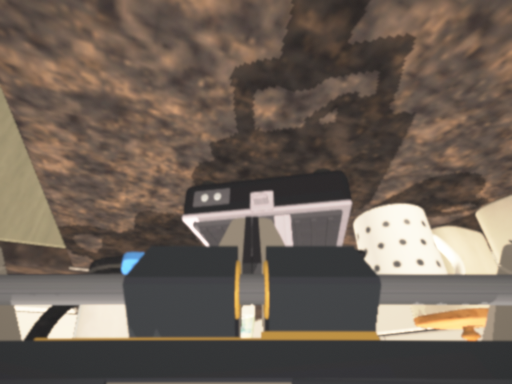

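The wrist view from below shows the base front at about (265,195) with the open plate behind it, and the raised handle's shadow. The lid is rising and the base hasn't moved, so I'll continue along the arc.

Run:
```python
from h import *
f0=np.load("f0.npy")
for th in np.arange(.3,1.31,.1):
    try: env.movel(*pose(th),rate=.07)
    except env.PlanningError as e: print("plan",th,e); break
    s=env.sense(); f=np.array(s["wrist_force"])-f0
    print(round(th,2),"F x,y,z",np.round([f@px,f@py,f[2]],2),round(s["t"],1))
    if np.linalg.norm(f)>14: break
for c in("wrist","top"):
  p,d=viewer.read_camera(c)
  for n in ["press","press_bar"]:
    r=tip_of(c,n); print(c,n,[(np.round([(q["at"]-O)@px,(q["at"]-O)@py,q["at"][2]],3).tolist(),round(q["score"],2)) for q in r[:1]])
cv2.imwrite("pics/t4.png",cv2.resize(p[120:270,220:400,::-1],None,fx=3,fy=3))
```

```text
0.3 F x,y,z [-2.91  0.32 -1.39] 19.9
0.4 F x,y,z [-1.34  0.88 -1.15] 20.3
0.5 F x,y,z [-0.8   0.58 -1.2 ] 20.7
0.6 F x,y,z [-0.57 -0.02 -2.12] 21.1
0.7 F x,y,z [-1.34 -0.06 -0.67] 21.5
0.8 F x,y,z [-0.4 -1.2 -0.6] 21.9
0.9 F x,y,z [ 0.37 -0.07 -0.53] 22.3
1.0 F x,y,z [-0.18  0.67 -0.71] 22.7
1.1 F x,y,z [0.41 0.3  0.25] 23.1
1.2 F x,y,z [-0.62 -0.56  0.43] 23.6
1.3 F x,y,z [-1.17 -1.34  5.7 ] 24.0
wrist press [([-0.001, -0.004, 0.0], 0.79)]
wrist press_bar [([0.059, -0.167, -0.002], 0.29)]
top press [([0.003, -0.004, 0.005], 0.57)]
top press_bar [([0.039, -0.004, 0.236], 0.69)]
```

View pics/t4.png

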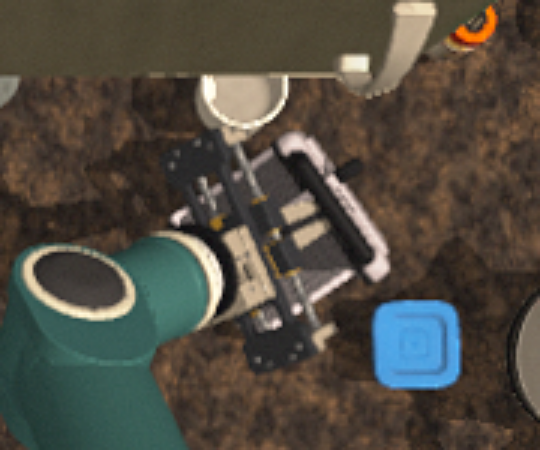

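The crop of the top view shows the lid nearly upright, with the bar at about (335,210) and the fingers reaching it at about (300,230). The upward 5.7 N is likely the fingertip resting on the lid's hook, which is now at y≈+18 mm. I'll draw the tip back a little, move sideways away from the hook, then push over.

Run:
```python
from h import *
f0=np.load("f0.npy")
def go(th,past,dy,rate=.05):
    p,R=pose(th,past=past); env.movel(p+dy*py,R,rate=rate); s=env.sense(); f=np.array(s["wrist_force"])-f0
    print(round(th,2),"F x,y,z",np.round([f@px,f@py,f[2]],2),round(s["t"],1)); return np.linalg.norm(f)
go(1.3,.010,0); go(1.3,.010,-.012)
for th in np.arange(1.36,1.73,.06):
    if go(th,.010,-.012)>12: print("stop"); break
env.pause(.8)
p,d=viewer.read_camera("top")
for n in ["press","press_bar"]:
    r=tip_of("top",n); print(n,[(np.round([(q["at"]-O)@px,(q["at"]-O)@py,q["at"][2]],3).tolist(),round(q["score"],2)) for q in r[:1]])
b=bar(1.87)-O; print(b@px,b[2])
```

```text
1.3 F x,y,z [ 0.13 -0.67 -0.3 ] 24.6
1.3 F x,y,z [ 0.52 -0.52 -0.55] 25.0
1.36 F x,y,z [ 0.76 -0.01 -0.32] 25.3
1.42 F x,y,z [ 0.65 -1.17 -0.4 ] 25.7
1.48 F x,y,z [ 0.83  0.8  -1.26] 26.1
1.54 F x,y,z [-0.27  0.09 -0.68] 26.4
1.6 F x,y,z [ 0.81 -0.72  0.21] 26.8
1.66 F x,y,z [ 2.2  -0.83 -0.18] 27.2
1.72 F x,y,z [ 0.    0.12 -0.4 ] 27.5
press []
press_bar [([0.134, -0.006, 0.23], 0.8)]
0.13070125567433058 0.23164479820955178
```

The bar sits at the stop position (expected x=0.131, z=0.232). Now I come away and verify.

Run:
```python
from h import *
p,R=pose(1.72,past=.010); p=p-.012*py
env.movel(p-.09*R[:,2],rate=.12)
env.movel(P(-.16,-.012,.33),rate=.15)
env.pause(.3); s=env.sense(); print(s["t"],np.array(s["wrist_force"])-np.load("f0.npy"))
for c in ("top","scene"):
  p,d=viewer.read_camera(c)
  for n in ["press","press_bar","lock_tab","press_hinge"]:
    r=tip_of(c,n); print(c,n,[(np.round([(q["at"]-O)@px,(q["at"]-O)@py,q["at"][2]],3).tolist(),round(q["score"],2)) for q in r[:1]])
  for n in ["mug","tub","bowl","egg_timer","teaspoon","spice_jar"]:
    r=tip_of(c,n); print(c,n,[(np.round(q["at"],3).tolist(),round(q["score"],2)) for q in r[:1]])
  if c=="top": cv2.imwrite("pics/t5.png",cv2.resize(p[120:270,220:400,::-1],None,fx=3,fy=3))
```

```text
31.175 [ 0.88639116 -0.27668243 -0.30800378]
top press [([0.0, -0.003, 0.001], 0.7)]
top press_bar [([0.133, -0.004, 0.226], 0.98)]
top lock_tab [([0.144, 0.017, 0.179], 0.62)]
top press_hinge [([0.071, -0.001, 0.061], 0.91)]
top mug [([0.681, -0.116, -0.0], 0.96)]
top tub []
top bowl [([0.526, 0.249, 0.001], 0.82)]
top egg_timer []
top teaspoon [([0.428, 0.266, 0.0], 0.8)]
top spice_jar [([0.723, -0.337, -0.0], 0.53)]
scene press [([0.0, 0.001, -0.001], 0.89)]
scene press_bar [([0.128, 0.001, 0.23], 0.8)]
scene lock_tab [([-0.386, 0.169, -0.001], 0.31)]
scene press_hinge [([0.074, -0.003, 0.059], 0.55)]
scene mug [([0.674, -0.113, -0.003], 0.78)]
scene tub [([0.414, -0.29, -0.001], 0.85)]
scene bowl [([0.528, 0.247, 0.0], 0.79)]
scene egg_timer [([0.501, 0.368, -0.001], 0.95)]
scene teaspoon [([0.529, 0.25, -0.0], 0.54)]
scene spice_jar []
```

View pics/t5.png

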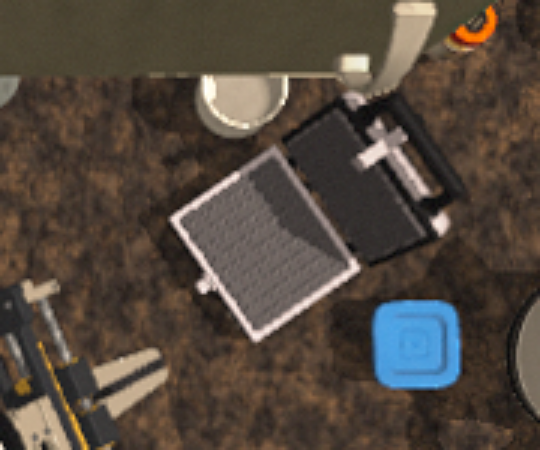

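The lid leans back open, with the bar at about (425,150). The lock is still across (y≈17 mm), the press and bystanders have not moved, and the fingers are clear at about (130,380).

```bash
python3 -c "
from station import *
print(workorder.finish_job())"
```

```text
the job is handed in; nothing more can be done
None
```

The job is handed in (no verdict came back): the lock is fully left, the lid leans open at its stop, the arm is clear, and in the last pictures the press and bystanders had not moved.

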